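# Click-tighten the brass samovar foot

### The arm

A 6-joint arm with a two-finger parallel gripper is mounted at the origin on the work surface. World frame = base frame: x ahead of the robot, y to its left, z up, the work surface at z = 0. Lengths are in m, angles in rad, forces in N, time in s.
With the tool pointing down it reaches from about 0.3 to 0.875 m from the base axis. Payload 6.4 kg.
Tool frame: the origin (TCP) lies midway between the tips of the shut fingers; the grasp point (between the pads) lies 19 mm behind it; z points along the fingers, y is the line along which they close (so a half turn about z gives the same grasp; the last joint's range is limited). The gripper opens to 85 mm and grips with 20 to 120 N. Pads are 22 mm wide; open, the fingers measure 114 mm over their backs; the gripper's body (76 mm by 85 mm) begins 54 mm behind the grasp point. The pads swing forward as they close: fully open they stand 13 mm farther back than shut.
Start: joints at [-1.547, 0.181, 1.607, -0, 1.354, -0.206], TCP at [0.131, -0.56, 0.231] pointing down, gripper open.
Joint ranges: [-2.99, 2.99], [-0.89, 2.07], [0.3, 2.58], [-1.14, 4.28], [0, 2.63], [-3.12, 3.12]. Speed limits (rad/s): [2.57, 2.57, 3.01, 3.14, 3.14, 3.14].

### API

Orientations are given as a unit quaternion [w, x, y, z].
In Python, from bench import ctrl gives the robot as it stands. The module is installed in compiled form; this text tells all that it offers.
- The arm moves only by the tool move_arm, never from a script. Its argument "plan" is one flat list of numbers, 6 for each row, row after row: the shift along the world's x, y, z in units of 50 mm (1.0 is 50 mm), then the turn, a rotation vector about the world's x, y, z in rad. A call has 1 to 10 rows; each row is the pose to reach, as a shift and turn from the pose commanded when the call began; what a row does not reach only later rows make up. A row lasts 1/8 s, in which the tool goes at most 62.5 mm and 10.7 degrees, less where a joint would pass 70% of its speed; a pose out of reach is approached as far as the arm can. A call with a gripper value outside its range is refused whole. "grip" is the finger opening in mm, from 0 to 85.4, set as the call begins (left out, the last holds). The fingers move at their own pace and stop on an object; the grip force is fixed at half the most. Time passes only in rows, so rows that repeat a pose let the fingers close. It gives the time, the measured TCP pose, the force, the opening and the grip force at its end, in the units of the state.
- ctrl.get_obs(): the state, without advancing time (a new reading comes with each control period).
- ctrl.camera(name): name is "scene" or "side" or "wrist"; returns a dict with "pixels" (400x640x3 uint8, red, green, blue), "fx", "fy", "cx", "cy" (pixels), "origin" and "attitude" of the camera in the world. Camera axes: x right, y down, z forward; pixel columns grow to the right and rows downward; lengths in m; the calibration is good to about 2 mm. The wrist camera is an equidistant fisheye: a pixel r from the principal point sees the ray r / f radians off the axis. A picture is of the moment at which its call begins. There is no depth.
- ctrl.hand_in(): hands the job in; it is judged then, once.
The state is a dict: "time_s": time; "q": joint angles; "dq": joint speeds; "joint_efforts": joint torques, N m; "eef_pos": TCP position; "eef_rot": TCP orientation; "wrist_force": force on the tool from outside, world axes, zero at the start; "torque": the same for the moment, N m; "opening": opening from 0.0 (shut) to 1.0 (fully open); "grasp_force": force on a finger pad.
Only numpy, scipy, OpenCV 4.12 (cv2) and the standard library are available. Lean on these libraries where they do the work, as an engineer would, in place of code of your own. Each camera call takes 0.05 s, during which the arm holds its last target. There are 200 camera calls.

### The job

Two spun metal feet sit on round stands, each held down by a centre screw with a red-handled click wrench already on it. Swing the wrench of the brass foot clockwise (seen from above) until it clicks and its handle has plainly broken over at the knuckle, stop at once, well before the knuckle reaches the end of its travel, then let go so that the handle springs straight again, with the screw left tight. Leave the other wrench, on the grey foot, alone.

Things in the scene. Friction and masses are not known exactly. Their poses are not given: they have to be found in the camera images.
- brass_axis (a point): Centre of the round steel head (42 mm across, top 117 mm up) of the brass foot's wrench, 105 mm above the table, on the upright screw axis about which the wrench turns. Below it: a dark base disc of 140 mm diameter fixed to the table, carrying a bell-shaped brass foot of 128 mm diameter, up to 72 mm high.
- brass_grip (a point): Middle of the red grip of the brass foot's wrench, on its axis, 105 mm above the table, 205 mm from the screw axis when the handle is straight. The grip is a level round bar, 28 mm diameter, 110 mm long, black band at its inner end, black cap at its outer end, free all round and below; a 20 mm steel shaft leads on to the knuckle. Its x axis points along the handle to the knuckle, z up.
- brass_screw (a joint): Turn of the brass foot's screw, rad; it grows clockwise seen from above (tightening). It begins between 0 and 0.3, while moving drags evenly (about 3 to 4 N at the grip), stays where it is left, and is tight against its stop at about 0.65.
- brass_knuckle (a joint): Clockwise bend of that handle, rad, about the upright knuckle pin (dark 28 mm drum, 50 mm from the screw axis, 155 mm from the grip's middle). 0 = straight until the screw is tight and the push at the grip comes to about 13 N; then it clicks and gives way, the push falling to 2 N at the end of travel, 0.35. Springs back to 0 when let go. A hard pinch masks the fall; a loose cage does not.
- grey_grip (a point): The middle of the red grip of the other wrench, on the grey aluminium foot: the same stand and wrench in all sizes, not to be moved. The two stands may stand either way round, left or right.

How it is judged:
By the outcome, as a careful person would: the job done as asked, in the order asked, and still so for the second after the job is handed in, with the robot touching nothing.
It also fails if it takes over 38 s, if anything falls off the work surface, if the arm or the gripper's body presses on something with over 40 N, if the wrist force passes 120 N, or if a joint passes its speed limit or range.

## Working session

There is one attempt and no reset: what is moved stays moved. The work goes in short steps, Python scripts to look and compute and a tool call to move; the robot and the scene stay as the last step left them, time stands still between calls to the robot, and variables do not carry over. Pictures are saved under pics/ and viewed, at most 10 in all, crops included, and the job is handed in when it is done.

Besides the shell and the picture viewer there is one more tool, called after "Request:" by a JSON object that holds its "method" and its "body", one argument or row to a line. move_arm: Moves the arm, as the interface text tells. Its arguments: {"type":"object","properties":{"plan":{"type":"array"},"grip":{"type":"number"}},"required":["plan"]}

```bash
mkdir -p pics; cat > h.py <<'E'
import numpy as np, cv2
from scipy.spatial.transform import Rotation as R
from bench import ctrl
def att(c):
    a=np.array(c["attitude"],float)
    return a if a.shape==(3,3) else R.from_quat(a[[1,2,3,0]]).as_matrix()
def snap(n,f):
    c=ctrl.camera(n); cv2.imwrite("pics/"+f,c["pixels"][:,:,::-1]); 
    import pickle; pickle.dump(c,open(f"{n}.pkl","wb")); return c
def onplane(c,u,v,z):
    d=att(c)@np.array([(u-c["cx"])/c["fx"],(v-c["cy"])/c["fy"],1]); o=np.array(c["origin"])
    return o+d*(z-o[2])/d[2]
E
python3 - <<'E'
from h import *
for n in("scene","side"):
    c=snap(n,n+"0.png"); print(n,{k:v for k,v in c.items() if k!="pixels"})
print(ctrl.get_obs())
E
```

```text
scene {'fx': 366.9271140592693, 'fy': 366.9271140592693, 'cx': 318.3048198247956, 'cy': 208.3447182297169, 'origin': array([ 1.06019844, -0.46137808,  0.6438771 ]), 'attitude': array([-0.36277016,  0.83898247,  0.3678557 , -0.17084615])}
side {'fx': 407.27100658641336, 'fy': 407.27100658641336, 'cx': 314.7837931855572, 'cy': 187.74411718901976, 'origin': array([ 0.21024126, -0.56177461,  0.64434857]), 'attitude': array([-0.38875759,  0.85719902, -0.3112853 ,  0.13106804])}
{'time_s': 0.1, 'q': array([-1.54730666e+00,  1.81459456e-01,  1.60789305e+00,  5.27490330e-06,
        1.35383277e+00, -2.06336363e-01]), 'dq': array([-1.79626221e-03, -1.69570638e-03, -1.36885385e-03,  3.06332336e-04,
       -7.26611487e-04,  9.07526131e-05]), 'joint_efforts': array([ 4.85231806e-05, -4.45874941e+01, -3.52241671e+01, -2.68401527e-04,
        4.10713779e-03, -7.89736021e-06]), 'eef_pos': array([ 0.13097605, -0.55937269,  0.23048559]), 'eef_rot': array([-7.92750809e-04,  9.93404512e-01,  1.14659676e-01,  7.52644980e-05]), 'wrist_force': array([-0.29364544,  0.12072132,  0.87142967]), 'torque': array([0.06286793, 0.03676618, 0.01236268]), 'grasp_force': 0.0, 'opening': 1.003853469080543}
```

View pics/scene0.png

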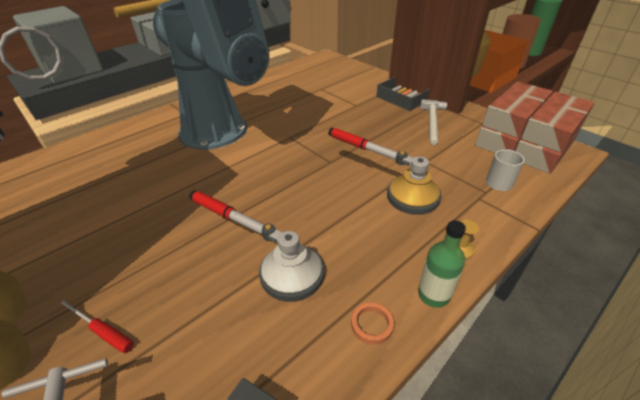

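View pics/side0.png

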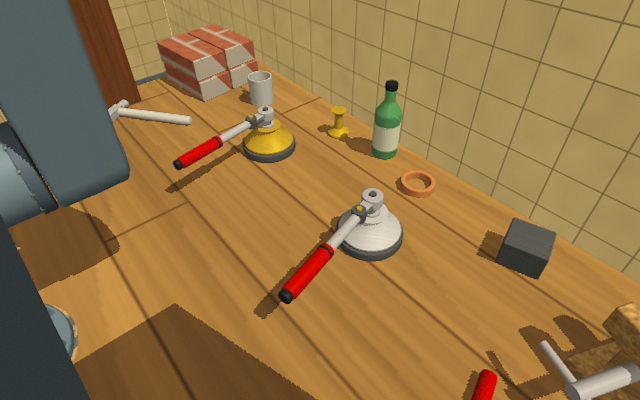

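The scene picture shows the brass foot at about (414,190), with its head near (420,162) and its grip from (331,131) to (367,146). In the side picture its head is near (265,113) and its grip runs from (177,164) to (221,144). The grey foot is the nearer one. I'll enlarge both views of the brass wrench.

```bash
python3 - <<'E'
from h import *
a=cv2.imread("pics/scene0.png")[115:215,315:447]; b=cv2.imread("pics/side0.png")[90:190,167:299]
o=np.vstack([cv2.resize(i,None,fx=6,fy=6,interpolation=cv2.INTER_CUBIC)[:300*2] for i in (a,)])
cv2.imwrite("pics/ca.png",o); cv2.imwrite("pics/cb.png",cv2.resize(b,None,fx=6,fy=6,interpolation=cv2.INTER_CUBIC))
E
```

```text
(no output)
```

View pics/ca.png

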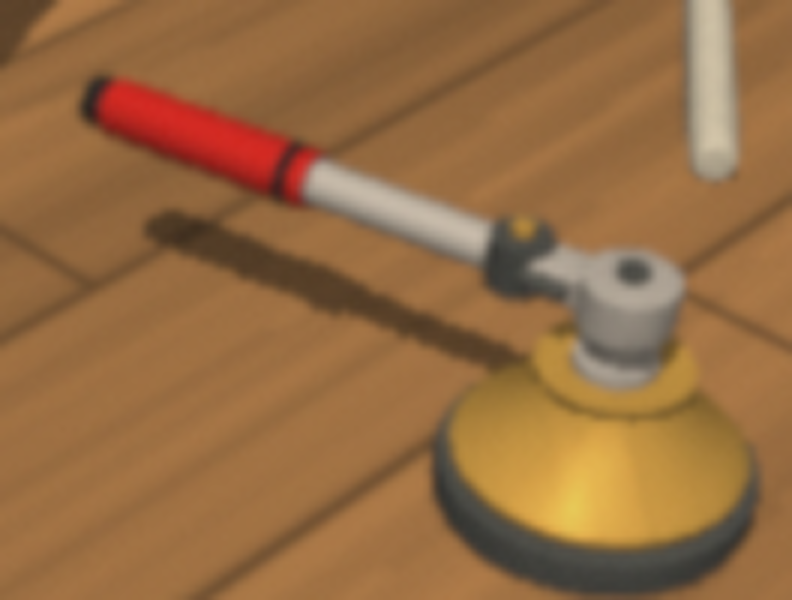

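View pics/cb.png

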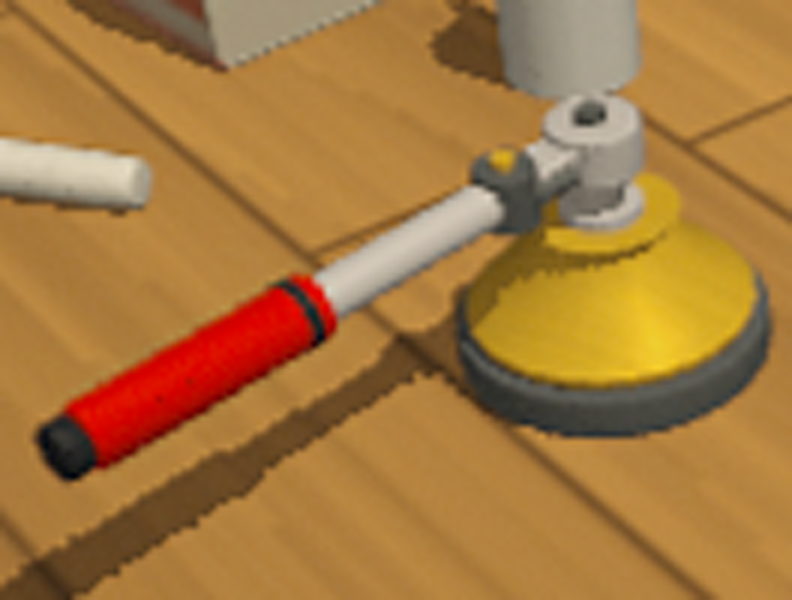

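Head top centre is at scene (420.5,160.2) and side (265.3,109). The grip ends are at scene (331.2,131.7)/(365.8,144.5) and side (178.3,164.5)/(220.3,142).

```bash
python3 - <<'E'
from h import *
import pickle
s=pickle.load(open("scene.pkl","rb"));d=pickle.load(open("side.pkl","rb"))
for n,a,b,z in (("head",(420.5,160.2),(265.3,109),.117),("out",(331.2,131.7),(178.3,164.5),.105),("in",(365.8,144.5),(220.3,142),.105),("pin",(402.5,153),(250.5,116.5),.119)):
    print(n,onplane(s,*a,z),onplane(d,*b,z))
# grey
for n,b,z in (("ghead",(373,193),.117),("gout",(287,296),.105)): print(n,onplane(d,*b,z))
for n,b,z in (("ghead",(288,239),.117),("gout",(193,197),.105)): print(n,onplane(s,*b,z))
E
```

```text
head [0.67334582 0.21171627 0.117     ] [0.6761387  0.21352199 0.117     ]
out [0.4113143  0.16025632 0.105     ] [0.41437064 0.16332619 0.105     ]
in [0.52195042 0.18161494 0.105     ] [0.52537938 0.17781592 0.105     ]
pin [0.62538069 0.20222293 0.119     ] [0.62715604 0.20511624 0.119     ]
ghead [ 0.65638538 -0.18117299  0.117     ]
gout [ 0.39772735 -0.25215365  0.105     ]
ghead [ 0.65492895 -0.18809741  0.117     ]
gout [ 0.39759316 -0.25850527  0.105     ]
```

Brass axis is at about (0.675, 0.213), the handle lies at about 0.197 rad to world x, and the grip middle is at about (0.474, 0.172). Clockwise means pushing towards +y. The tool is already nearly aligned, so I'm going over the grip.

Request:
{"method": "move_arm", "body": {
  "plan": [6.85, 14.65, 0, 0, 0, -0.03, 6.85, 14.65, 0, 0, 0, -0.03, 6.85, 14.65, 0, 0, 0, -0.03, 6.85, 14.65, 0, 0, 0, -0.03, 6.85, 14.65, 0, 0, 0, -0.03, 6.85, 14.65, 0, 0, 0, -0.03, 6.85, 14.65, 0, 0, 0, -0.03, 6.85, 14.65, 0, 0, 0, -0.03, 6.85, 14.65, 0, 0, 0, -0.03, 6.85, 14.65, 0, 0, 0, -0.03],
  "grip": 55
}}

```text
time_s: 1.35
eef_pos: [0.3962, 0.0084, 0.2315]
eef_rot: [0.0, 0.995, 0.1, 0.0]
wrist_force: [0.1, -0.6, -0.0]
opening: 0.647
grasp_force: 0.0
```

Request:
{"method": "move_arm", "body": {
  "plan": [1.55, 3.28, 0, 0, 0, 0, 1.55, 3.28, 0, 0, 0, 0, 1.55, 3.28, 0, 0, 0, 0, 1.55, 3.28, 0, 0, 0, 0, 1.55, 3.28, 0, 0, 0, 0, 1.55, 3.28, 0, 0, 0, 0]
}}

```text
time_s: 2.1
eef_pos: [0.4728, 0.1692, 0.2312]
eef_rot: [0.0, 0.995, 0.099, -0.0]
wrist_force: [0.7, 0.1, 0.0]
opening: 0.645
grasp_force: 0.0
```

```bash
python3 - <<'E'
from h import *
c=snap("wrist","w1.png"); print({k:v for k,v in c.items() if k!="pixels"}); o=ctrl.get_obs(); print(o["eef_pos"],o["q"],o["wrist_force"])
E
```

```text
{'fx': 309.70691628693146, 'fy': 309.70691628693146, 'cx': 321.6720276677983, 'cy': 190.00079663046796, 'origin': array([0.54340607, 0.18293739, 0.372757  ]), 'attitude': array([ 0.11289928,  0.76541671, -0.62682928, -0.09206555])}
[0.47300518 0.16915029 0.23138157] [ 1.06831876e-01  1.63094962e-02  1.78597702e+00 -1.61138242e-04
  1.33918568e+00  1.47968927e+00] [ 0.60184641  0.28368688 -0.17930547]
```

View pics/w1.png

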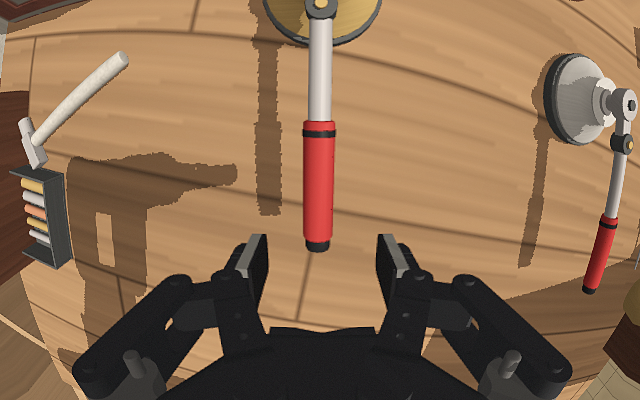

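The wrist view shows the brass grip from the inner end at (319,122) to the cap at (317,249). It lies between the open fingers, with the knuckle pin near (321,4).

```bash
cat >> h.py <<'E'
def fish(c,u,v,z):
    x,y=u-c["cx"],v-c["cy"]; r=np.hypot(x,y); t=r/c["fx"]
    d=att(c)@np.array([x/r*np.sin(t),y/r*np.sin(t),np.cos(t)]); o=np.array(c["origin"])
    return o+d*(z-o[2])/d[2]
E
python3 - <<'E'
from h import *
import pickle
c=pickle.load(open("wrist.pkl","rb"))
for p in ((319,122,.107),(317,249,.105),(321,4,.119)): print(fish(c,*p))
E
```

```text
[0.52398005 0.18119304 0.107     ]
[0.40491262 0.1595372  0.105     ]
[0.62251701 0.19925135 0.119     ]
```

Estimates agree to within 3 mm. Lowering the cage around the grip.

Request:
{"method": "move_arm", "body": {
  "plan": [0, 0.06, -1.0, 0, 0, 0, 0, 0.06, -2.0, 0, 0, 0, 0, 0.06, -2.94, 0, 0, 0, 0, 0.06, -2.94, 0, 0, 0, 0, 0.06, -2.94, 0, 0, 0]
}}

```text
time_s: 2.78
eef_pos: [0.4745, 0.1729, 0.0862]
eef_rot: [-0.0, 0.995, 0.099, 0.001]
wrist_force: [-0.3, 0.6, -0.0]
opening: 0.642
grasp_force: 0.0
```

```bash
python3 - <<'E'
from h import *
o=ctrl.get_obs(); print(o["eef_pos"],o["wrist_force"],o["torque"])
A=np.array([.674,.211]); p=o["eef_pos"][:2]; v=p-A; r=np.hypot(*v); print(r,np.arctan2(-v[1],-v[0]))
th0=np.arctan2(-v[1],-v[0])
for d in np.arange(0,.75,.05):
    a=th0-d; q=A-.203*np.array([np.cos(a),np.sin(a)]); print(round(d,2),((q-p)/.05).round(2))
E
```

```text
[0.47454434 0.17287018 0.08616731] [-0.3139154   0.6128981  -0.00314524] [-0.02269273  0.02842042  0.0233493 ]
0.20306758161065225 0.1888903547191704
0.0 [0. 0.]
0.05 [-0.03  0.2 ]
0.1 [-0.05  0.4 ]
0.15 [-0.07  0.6 ]
0.2 [-0.07  0.81]
0.25 [-0.06  1.01]
0.3 [-0.05  1.21]
0.35 [-0.02  1.41]
0.4 [0.02 1.61]
0.45 [0.07 1.81]
0.5 [0.12 2.01]
0.55 [0.19 2.2 ]
0.6 [0.27 2.39]
0.65 [0.35 2.57]
0.7 [0.45 2.75]
```

Request:
{"method": "move_arm", "body": {
  "plan": [-0.02, 0.12, 0, 0, 0, 0, -0.04, 0.28, 0, 0, 0, -0.03, -0.06, 0.44, 0, 0, 0, -0.07, -0.07, 0.6, 0, 0, 0, -0.11, -0.07, 0.76, 0, 0, 0, -0.15, -0.07, 0.92, 0, 0, 0, -0.19, -0.06, 1.08, 0, 0, 0, -0.23, -0.05, 1.21, 0, 0, 0, -0.26, -0.04, 1.33, 0, 0, 0, -0.29, -0.03, 1.37, 0, 0, 0, -0.3],
  "grip": 44
}}

```text
time_s: 4.03
eef_pos: [0.4733, 0.2421, 0.0863]
eef_rot: [-0.0, 0.999, -0.05, 0.002]
wrist_force: [0.3, -3.4, 1.9]
opening: 0.516
grasp_force: 1.8
```

```bash
python3 - <<'E'
from h import *
o=ctrl.get_obs(); print(o["eef_pos"],o["wrist_force"],o["torque"],o["opening"])
c=snap("wrist","w2.png")
E
```

```text
[0.47328619 0.24211351 0.08633649] [ 0.34470507 -3.42898843  1.94480167] [-0.59114905 -0.11969111 -0.02790415] 0.5158757718997525
```

View pics/w2.png

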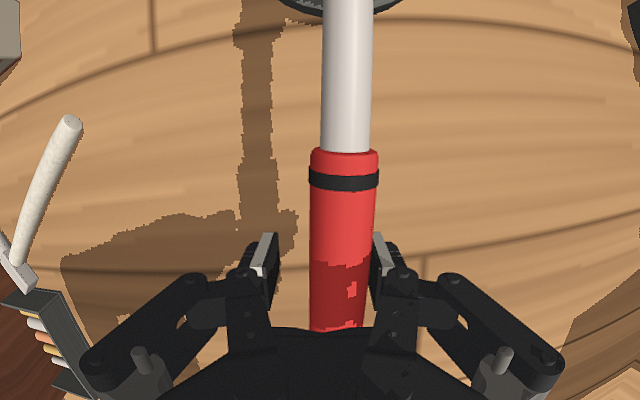

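The right-hand finger, near (374,255), bears on the grip and drives the screw with a 3.4 N drag; the screw isn't tight yet. Continuing in small steps.

Request:
{"method": "move_arm", "body": {
  "plan": [0.01, 0.08, 0, 0, 0, -0.02, 0.025, 0.16, 0, 0, 0, -0.04, 0.035, 0.2, 0, 0, 0, -0.05, 0.035, 0.2, 0, 0, 0, -0.05]
}}

```text
time_s: 4.58
eef_pos: [0.4732, 0.252, 0.0841]
eef_rot: [-0.0, 0.997, -0.075, -0.0]
wrist_force: [-0.7, -1.3, 1.4]
opening: 0.515
grasp_force: 0.9
```

Request:
{"method": "move_arm", "body": {
  "plan": [0.02, 0.1, 0, 0, 0, -0.025, 0.04, 0.2, 0, 0, 0, -0.05]
}}

```text
time_s: 4.82
eef_pos: [0.4755, 0.2619, 0.0841]
eef_rot: [0.0, 0.995, -0.101, -0.0]
wrist_force: [0.9, -4.1, -1.4]
opening: 0.517
grasp_force: 1.7
```

Request:
{"method": "move_arm", "body": {
  "plan": [0.02, 0.1, 0, 0, 0, -0.025, 0.045, 0.2, 0, 0, 0, -0.05]
}}

```text
time_s: 5.08
eef_pos: [0.4779, 0.2701, 0.084]
eef_rot: [0.002, 0.992, -0.125, -0.0]
wrist_force: [0.8, -13.1, 1.5]
opening: 0.517
grasp_force: 5.8
```

Force has risen to 13 N, so the screw is tight at y ≈ 0.270. From here I bend the knuckle, in steps of about 6 mm.

Request:
{"method": "move_arm", "body": {
  "plan": [0.02, 0.07, 0, 0, 0, -0.02, 0.035, 0.13, 0, 0, 0, -0.04]
}}

```text
time_s: 5.32
eef_pos: [0.4801, 0.2768, 0.0841]
eef_rot: [0.002, 0.989, -0.145, 0.0]
wrist_force: [3.6, -11.3, 0.1]
opening: 0.515
grasp_force: 5.0
```

Request:
{"method": "move_arm", "body": {
  "plan": [0.02, 0.07, 0, 0, 0, -0.02, 0.04, 0.13, 0, 0, 0, -0.045]
}}

```text
time_s: 5.58
eef_pos: [0.4819, 0.2835, 0.084]
eef_rot: [0.001, 0.986, -0.168, 0.0]
wrist_force: [1.5, -9.8, 1.5]
opening: 0.518
grasp_force: 4.3
```

Request:
{"method": "move_arm", "body": {
  "plan": [0.02, 0.07, 0, 0, 0, -0.02, 0.045, 0.13, 0, 0, 0, -0.045]
}}

```text
time_s: 5.82
eef_pos: [0.4839, 0.2903, 0.084]
eef_rot: [0.001, 0.982, -0.19, 0.0]
wrist_force: [1.0, -9.2, -0.2]
opening: 0.515
grasp_force: 3.6
```

Request:
{"method": "move_arm", "body": {
  "plan": [0.02, 0.07, 0, 0, 0, -0.02, 0.045, 0.13, 0, 0, 0, -0.045]
}}

```text
time_s: 6.08
eef_pos: [0.4859, 0.2971, 0.0839]
eef_rot: [0.001, 0.977, -0.212, -0.0]
wrist_force: [1.5, -7.0, 0.8]
opening: 0.513
grasp_force: 3.0
```

```bash
python3 - <<'E'
from h import *
c=snap("scene","s3.png"); a=c["pixels"][115:215,315:447,::-1]
cv2.imwrite("pics/s3c.png",cv2.resize(a,None,fx=5,fy=5,interpolation=cv2.INTER_CUBIC)); o=ctrl.get_obs(); print(o["eef_pos"],o["wrist_force"])
E
```

```text
[0.48602417 0.29747261 0.08387779] [ 0.66403492 -5.9970819  -0.53826808]
```

View pics/s3c.png

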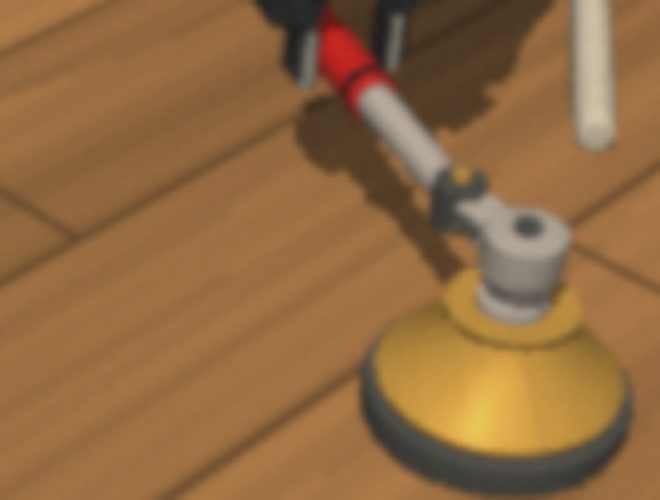

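The crop shows the handle plainly bent at the knuckle drum, at (460,195), with the fingers around the grip at top. The force has dropped from 13 N to about 6.5 N, so the bend is about 0.18 rad. I'm stopping here and backing off gently along the same path so the handle springs straight.

Request:
{"method": "move_arm", "body": {
  "plan": [-0.04, -0.13, 0, 0, 0, 0.04, -0.085, -0.26, 0, 0, 0, 0.09, -0.125, -0.39, 0, 0, 0, 0.13, -0.15, -0.48, 0, 0, 0, 0.16, -0.165, -0.54, 0, 0, 0, 0.18, -0.185, -0.61, 0, 0, 0, 0.18, -0.2, -0.68, 0, 0, 0, 0.18, -0.2, -0.68, 0, 0, 0, 0.18]
}}

```text
time_s: 7.12
eef_pos: [0.4739, 0.2629, 0.0833]
eef_rot: [0.001, 0.992, -0.123, -0.002]
wrist_force: [-4.5, -6.5, 1.3]
opening: 0.515
grasp_force: 4.0
```

```bash
python3 - <<'E'
from h import *
c=snap("wrist","w4.png"); o=ctrl.get_obs(); print(o["eef_pos"],o["wrist_force"],o["torque"],o["grasp_force"])
E
```

```text
[0.47392833 0.26294487 0.08328154] [-4.24671776 -6.83994504  2.45138844] [-1.16851949  0.69343866 -0.00683832] 4.074735939502716
```

View pics/w4.png

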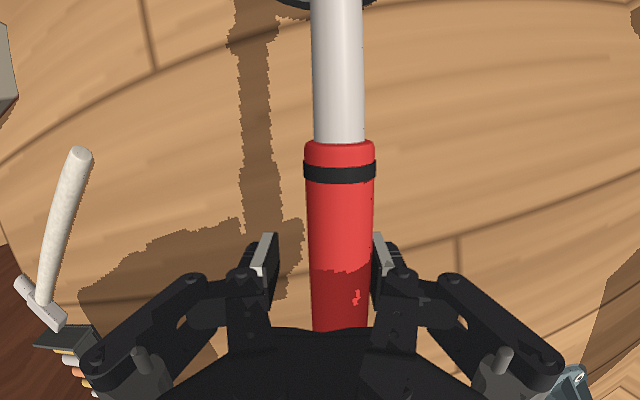

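Slack hasn't appeared yet: the finger at (376,255) still touches, at 7 N, from elastic wind-up at the stop. Backing off further.

Request:
{"method": "move_arm", "body": {
  "plan": [-0.01, -0.06, 0, 0, 0, 0, -0.02, -0.12, 0, 0, 0, 0, -0.02, -0.12, 0, 0, 0, 0]
}}

```text
time_s: 7.55
eef_pos: [0.4751, 0.2581, 0.0844]
eef_rot: [-0.0, 0.992, -0.122, 0.0]
wrist_force: [0.0, 0.1, -0.3]
opening: 0.516
grasp_force: 0.0
```

Contact is gone. Centring the cage in its slack, then lifting clear.

Request:
{"method": "move_arm", "body": {
  "plan": [-0.02, -0.1, 0, 0, 0, 0, -0.02, -0.1, 0, 0, 0, 0, -0.02, -0.1, 0.5, 0, 0, 0, -0.02, -0.1, 1.5, 0, 0, 0, -0.02, -0.1, 2.5, 0, 0, 0, -0.02, -0.1, 3.0, 0, 0, 0, -0.02, -0.1, 3.0, 0, 0, 0, -0.02, -0.1, 3.0, 0, 0, 0]
}}

```text
time_s: 8.55
eef_pos: [0.4733, 0.2526, 0.233]
eef_rot: [0.0, 0.992, -0.122, -0.001]
wrist_force: [0.5, -0.9, -0.9]
opening: 0.515
grasp_force: 0.0
```

```bash
python3 - <<'E'
from h import *
c=snap("wrist","w5.png"); o=ctrl.get_obs(); print(o["eef_pos"],o["wrist_force"],o["dq"].round(3))
E
```

```text
[0.47304528 0.25250574 0.23256543] [ 1.07077046 -0.63110004 -0.77043387] [-0.001  0.008  0.004  0.001  0.     0.001]
```

View pics/w5.png

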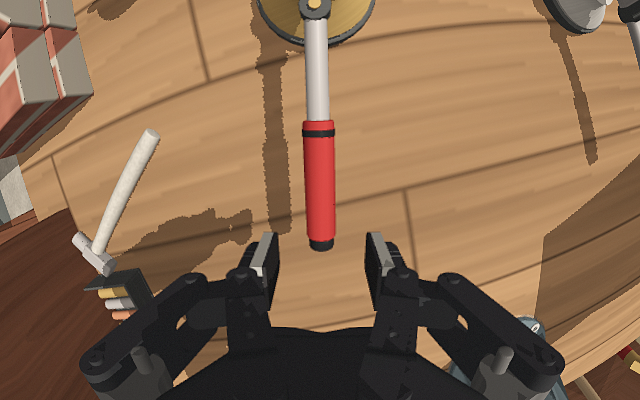

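The wrist view shows the wrench free: pin (316,4), grip (319,122) to (321,249). Checking the handle and screw angles.

```bash
python3 - <<'E'
from h import *
import pickle
c=pickle.load(open("wrist.pkl","rb"))
p=[fish(c,*q)[:2] for q in ((316,4,.119),(319,122,.107),(321,249,.105))]
A=np.array([.674,.211])
f=lambda a,b:np.arctan2(*(a-b)[::-1])
print(p,"handle",f(p[0],p[2]),f(p[1],p[2]),"arm",f(A,p[0]),"axis-out",f(A,p[2]),"mid expected", A-.205*np.array([np.cos(f(A,p[2])),np.sin(f(A,p[2]))]))
E
```

```text
[array([0.62297799, 0.21859823]), array([0.52457013, 0.2408009 ]), array([0.40595112, 0.268778  ])] handle -0.22722160222368137 -0.23162375200348104 arm -0.1478341007944931 axis-out -0.21230200898916407 mid expected [0.47360257 0.25419571]
```

```bash
python3 -c "
from bench import ctrl
print(ctrl.hand_in())"
```

```text
the job is handed in; nothing more can be done
None
```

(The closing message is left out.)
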